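# Pack and stack the polishing kit

### The arm

A 7-joint arm with a two-finger parallel gripper is mounted at the origin on a cart in front of the work surface, level with it; the furniture and walls round the work are solid. World frame = base frame: x ahead of the robot, y to its left, z up, the work surface at z = 0. Lengths are in m, angles in rad, forces in N, time in s.
With the tool pointing down it reaches from about 0.425 to 0.875 m from the base axis. Payload 4.7 kg.
Tool frame: the origin (TCP) lies midway between the tips of the shut fingers; the grasp point (between the pads) lies 19 mm behind it (grasp_offset is the distance from the TCP to the grasp point, in m); x points along the fingers, z is the direction in which the jaws open and shut, and the axes are right-handed (so a half turn about x gives the same grasp; the last joint's range is limited). The gripper opens to 85 mm and grips with 20 to 120 N. Pads are 22 mm wide; open, the fingers measure 114 mm over their backs; the gripper's body (76 mm by 85 mm) begins 54 mm behind the grasp point. The pads swing forward as they close: fully open they stand 13 mm farther back than shut.
Start: joints at [0.78, 0.321, -0.07, 1.45, 0.023, 1.371, -0.057], TCP at [0.468, -0.451, 0.231] pointing down, gripper open.
Joint ranges: [-2.86, 2.86], [-0.3, 2.09], [-1.38, 1.24], [0.06, 2.45], [-1.56, 4.7], [0.09, 2.05], [-2.69, 2.69]. Speed limits (rad/s): [2.57, 2.57, 3.14, 3.14, 3.14, 3.14, 3.14].

### API

Orientations are given as a rotation vector (axis times angle).
In Python, from cell import read_state, grab_frame, hand_in, recognise, regions_of, grasp_offset gives the robot as it stands.
- The arm moves only by the shell command python3 -m pendant 'ROWS' [FORCE]. ROWS is text: rows parted by semicolons, each of 5 numbers parted by spaces: the finger opening in m, from 0 to 0.0854, then the shift along the world's x, y, z in m, then the turn about the world's z in degrees. In form: hand dx dy dz turn; .... A call has 1 to 20 rows; each row shifts and turns the commanded pose from where the row before left it; what a row does not reach is not made up. A row lasts 1/12 s, in which the tool goes at most 41.7 mm and 7.16 degrees, less where a joint would pass 70% of its speed; a pose out of reach is approached as far as the arm can. A call with a gripper value outside its range is refused whole. The fingers move at their own pace and stop on an object; FORCE is the grip in N (left out, the last holds). Time passes only in rows, so rows that do not move let the fingers close. It gives the time, the measured TCP pose, the force and the opening at its end, in the units of the state.
- read_state(): the state, without advancing time (a new reading comes with each control period).
- grab_frame(name): name is "scene" or "top"; returns a dict with "pixels" (480x640x3 uint8, red, green, blue), "mtx" (3x3 intrinsics, pixels), "rvec" (rotation vector, rad) and "tvec" (3), from world to camera coordinates, as OpenCV has them. Camera axes: x right, y down, z forward; pixel columns grow to the right and rows downward; lengths in m; the calibration is good to about 2 mm. A picture is of the moment at which its call begins. There is no depth.
- hand_in(): hands the job in, once; it reports no verdict.
Trained networks look in a picture, given as the dict that the camera call returned (one of the last four; its "shot" number tells which), for a name from the list of things; names that differ only in an ending like _2 or _b are one class to them, and where a whole thing is asked for, a point or a joint stands for the part that bears it (a point fixed in the world has none). Each returns a list of dicts, best first, with "p" (0 to 1); they miss things now and then, are a little off and sometimes report something else, mostly with a low value. They report only what shows in the picture. A call takes as long as a camera call.
- recognise(picture, label): "centre" ([x, y, z] in m, in world coordinates, good to about 4 mm: the middle of the surface that is visible of it).
- regions_of(picture, label): "pixels" (480x640 bool, what is visible of it).
The state is a dict: "t": time; "joint_positions": joint angles; "qvel": joint speeds; "tau": joint torques, N m; "tool_pos": TCP position; "tool_rot": TCP orientation; "wrist_force": force on the tool from outside, world axes, zero at the start; "ft_torque": the same for the moment, N m; "width": finger opening in m.
Only numpy, scipy, OpenCV 4.12 (cv2) and the standard library are available. Lean on these libraries where they do the work, as an engineer would, in place of code of your own. Each camera call takes 0.05 s, during which the arm holds its last target.

### The job

Close up the stacking polishing kit: take the brown abrasive stick off the end of the lower module and lay it inside the module, then lower the grey tray, with its contents, gently onto the module so that all four corner lugs drop into the sockets and it sits fully home. Then swing both orange side latches fully up over the tray's ledges, and leave the tin and the bottles standing where they are.

Things in the scene. Friction and masses are not known exactly. Their poses are not given: they have to be found in the camera images.
- lower_module: Dark grey open box, 110 mm (x) by 180 mm (y), 50 mm high, walls and floor 4 mm, fixed to the bench; origin under its middle, z up. Its rear latch is on the +x side, its front latch on -x. In each corner a 28 mm square post, level with the rim, holds a 17 mm square socket 13 mm deep, centred at x = +-37, y = +-72 mm.
- lower_rim (a point): Centre of the lower module's mouth, level with its rim, 50 mm above the bench; axes as the module's.
- tray_handle (a point): Centre of the grey tray's black carry handle: a bar 14 mm wide (x), 14 mm high, 118 mm long (y), free over its middle 90 mm. The tray's rim is 31 mm below this point, its underside 59 mm, the ends of its lugs 69 mm. Tray about 0.3 to 0.5 kg, the same turned half round. Stacked home, this point is 59 mm straight above lower_rim, axes parallel.
- upper_tray: Grey tray; origin in its middle at the level of the ends of its lugs, 10 mm below its flat underside. 110 mm (x) by 180 mm (y), two open compartments. Under it four round lugs at x = +-37, y = +-72 mm, 14 mm thick, 10 mm long, tapered over the last 5 mm to 8 mm. On each long side a ledge 60 mm long stands out 5 mm, its top 14 mm above the underside.
- stick_middle (a point): Brown abrasive stick, 12 x 100 x 12 mm, the point is its middle, half-way up; its length is y. It starts lying across the +y end of the lower module's mouth, on top of two of its corner posts, over their sockets.
- front_latch (a joint): Orange latch on the lower module's -x side, a 44 mm wide plate hinged along its lower edge; rad: 0 is fully closed (upright), 1.25 widest open, leaning outward. It stays where it is left and moves at about 1 N. Pushed inward from outside its top end it swings up (rise a little with it; friction holds back a push that does not). Closed, its hook lies 2 mm above the tray's ledge.
- rear_latch (a joint): The same latch on the lower module's +x side.
- front_latch_tab (a point): Point on the outer face of the front latch's plate, 4 mm from its free edge, 22 mm above its hinge line when closed (hinge line 64 mm from the module's middle, 4 mm below the rim; plate 4.5 mm thick, its free edge 25.5 mm from the hinge line).
- rear_latch_tab (a point): The same point of the rear latch.
- stick_grey: Grey abrasive stick, 10 x 85 x 10 mm, origin under its middle, length along y; already lying on the lower module's floor near its -x wall.
- tweezers: Steel tweezers, 12 x 125 x 8 mm, lying loose in the upper tray; origin under the middle.
- felt_large: White felt disc, 36 mm, 6 mm thick, loose in the upper tray; origin under the middle.
- felt_small: White felt disc, 30 mm, 6 mm thick, loose in the upper tray; origin under the middle.
- glue_bottle: White glue bottle with blue nozzle, 26 x 40 x 110 mm, standing; origin under the middle. A bystander.
- oil_bottle: Oil bottle with red nozzle, 38 mm thick, 106 mm high, standing; origin under the middle. A bystander.
- polish_tin: Round polish tin with green lid, 68 mm across, 27 mm high; origin under the middle. A bystander.

How it is judged:
By the outcome, as a careful person would: the job done as asked, in the order asked, and still so for the second after the job is handed in, with the robot touching nothing.
It also fails if it takes over 72 s, if anything falls off the work surface, if the arm or the gripper's body presses on something with over 40 N, if the wrist force passes 120 N, or if a joint passes its speed limit or range.

## Working session

There is one attempt and no reset: what is moved stays moved. The work goes in short steps, Python scripts to look and compute and a shell command to move; the robot and the scene stay as the last step left them, time stands still between calls to the robot, and variables do not carry over. Pictures are saved under pics/ and viewed, and the job is handed in when it is done.

```bash
ls; mkdir -p pics
python3 - <<'E'
from cell import *
import cv2
s=read_state()
print({k:(v if not hasattr(v,'__len__') else [round(float(a),4) for a in v]) for k,v in s.items()}, grasp_offset)
for n in ("scene","top"):
    f=grab_frame(n); cv2.imwrite(f"pics/{n}0.png",f["pixels"][:,:,::-1])
    print(n,f["mtx"].tolist(),f["rvec"],f["tvec"])
    for l in ["lower_module","tray_handle","upper_tray","stick_middle","front_latch_tab","rear_latch_tab","stick_grey","glue_bottle","oil_bottle","polish_tin","front_latch","rear_latch","tweezers"]:
        r=recognise(f,l); print(l,[(round(d["p"],2),[round(float(a),4) for a in d["centre"]]) for d in r[:2]])
E
```

```text
pics
{'t': 0.0, 'joint_positions': [0.7801, 0.3219, -0.0701, 1.4517, 0.0226, 1.3708, -0.0569], 'qvel': [-0.0002, 0.0014, 0.0004, -0.0005, -0.0011, 0.0013, -0.0012], 'tau': [-0.0007, -49.3577, -0.3822, -31.433, 0.0132, 0.0115, 0.0], 'tool_pos': [0.468, -0.4503, 0.2302], 'tool_rot': [0.5996, 1.4884, -0.5985], 'wrist_force': [0.2735, 0.6971, 0.0132], 'ft_torque': [-0.0657, 0.0365, -0.0076], 'width': 0.08558650650341815} 0.0187
scene [[463.7473650131305, 0.0, 323.9481153667921], [0.0, 463.7473650131305, 239.4622579781496], [0.0, 0.0, 1.0]] [ 1.93706399 -0.68900548  0.398916  ] [-0.43520189  0.2539882   0.85902654]
lower_module [(0.61, [0.5843, -0.0377, 0.0297])]
tray_handle [(0.68, [0.5138, 0.2733, 0.0253])]
upper_tray [(0.64, [0.5165, 0.2783, 0.0292])]
stick_middle []
front_latch_tab []
rear_latch_tab [(0.61, [0.6307, -0.0252, 0.055])]
stick_grey []
glue_bottle [(0.54, [0.6245, 0.4019, 0.0458])]
oil_bottle [(0.7, [0.7412, 0.0545, 0.0482])]
polish_tin [(0.6, [0.4553, -0.2823, 0.0274])]
front_latch [(0.45, [0.5137, 0.2715, 0.0293])]
rear_latch [(0.71, [0.6288, -0.0265, 0.0579])]
tweezers 
[... 208 characters left out ...]
3, [0.5694, -0.0463, 0.0052])]
tray_handle [(0.62, [0.5227, 0.2997, 0.0095]), (0.57, [0.4969, -0.0498, 0.0687])]
upper_tray [(0.58, [0.5212, 0.2957, 0.0116])]
stick_middle [(0.79, [0.55, 0.0383, 0.0636])]
front_latch_tab [(0.53, [0.4939, -0.047, 0.0682]), (0.51, [0.5306, -0.0323, 0.0128])]
rear_latch_tab [(0.47, [0.6304, -0.0267, 0.0689])]
stick_grey [(0.67, [0.5712, -0.0436, 0.008])]
glue_bottle [(0.65, [0.6318, 0.4032, 0.0715])]
oil_bottle [(0.65, [0.7399, 0.0617, 0.0657])]
polish_tin [(0.78, [0.4658, -0.2635, 0.0244])]
front_latch [(0.7, [0.4975, -0.0496, 0.0622]), (0.38, [0.4735, 0.3309, 0.0205])]
rear_latch [(0.55, [0.6316, -0.0215, 0.0686])]
tweezers [(0.32, [0.5722, -0.0426, 0.0054])]
```

View pics/scene0.png

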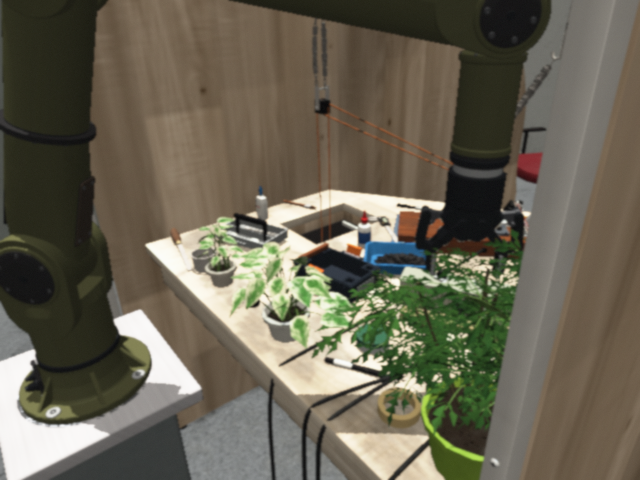

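View pics/top0.png

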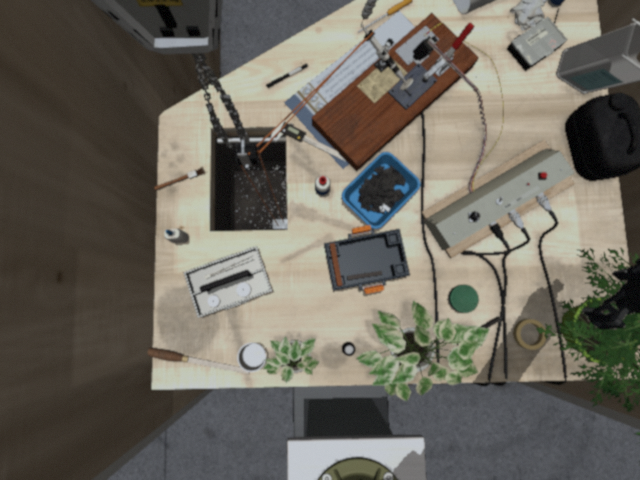

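The top view shows the module at about (368,260) with the brown stick at (336,265), the tray at (230,282), the tin at (463,298), and a hole in the bench at (250,185). I'll zoom in to get the poses.

```bash
cat > h.py <<'E'
import numpy as np, cv2
from cell import *
def proj(f,P):
    return cv2.projectPoints(np.asarray(P,float).reshape(-1,3),f["rvec"],f["tvec"],f["mtx"],None)[0].reshape(-1,2)
def unproj(f,uv,z):
    R=cv2.Rodrigues(f["rvec"])[0]; C=-R.T@f["tvec"]
    uv=np.asarray(uv,float).reshape(-1,2)
    d=(np.linalg.inv(f["mtx"])@np.c_[uv,np.ones(len(uv))].T).T@R
    return C+d*((z-C[2])/d[:,2])[:,None]
def crop(f,x0,y0,w,h,s,name,draw=None):
    im=f["pixels"][:,:,::-1].copy()
    c=cv2.resize(im[y0:y0+h,x0:x0+w],None,fx=s,fy=s,interpolation=cv2.INTER_CUBIC)
    for P,col in (draw or []):
        q=((proj(f,P)-[x0,y0]+0.5)*s-0.5).round().astype(int); cv2.polylines(c,[q],True,col,1)
    cv2.imwrite("pics/"+name,c)
def rect(cx,cy,yaw,lx,ly,z,ox=0,oy=0):
    R=np.array([[np.cos(yaw),-np.sin(yaw)],[np.sin(yaw),np.cos(yaw)]])
    p=np.array([[-1,-1],[1,-1],[1,1],[-1,1]])*[lx/2,ly/2]+[ox,oy]
    return np.c_[p@R.T+[cx,cy],np.full(4,z)]
E
python3 - <<'E'
from h import *
f=grab_frame("top"); np.save("top0.npy",f,allow_pickle=True)
R=cv2.Rodrigues(f["rvec"])[0]; print("cam",-R.T@f["tvec"])
crop(f,310,215,110,90,7,"mod.png"); crop(f,175,235,110,90,7,"tray.png")
for l in ["lower_module","upper_tray","stick_middle","front_latch","rear_latch","tray_handle"]:
    for r in regions_of(f,l)[:1]:
        m=r["pixels"]; ys,xs=np.nonzero(m)
        print(l,round(r["p"],2),m.sum(),(xs.mean(),ys.mean()),cv2.minAreaRect(np.c_[xs,ys].astype(np.float32)))
E
```

```text
cam [0.46268884 0.08657638 1.0873379 ]
lower_module 0.68 3734 (np.float64(368.5765934654526), np.float64(257.8993036957686)) ((365.9598388671875, 258.7509765625), (66.70758819580078, 78.19261932373047), 77.27564239501953)
upper_tray 0.97 3528 (np.float64(226.9574829931973), np.float64(280.2888321995465)) ((227.75001525878906, 281.25), (49.64775848388672, 79.68938446044922), 71.56504821777344)
stick_middle 0.47 200 (np.float64(335.59), np.float64(262.425)) ((335.9148864746094, 263.4193115234375), (41.96405792236328, 5.344350814819336), 78.9964599609375)
front_latch 0.74 139 (np.float64(373.568345323741), np.float64(287.58992805755395)) ((373.5405578613281, 287.7432556152344), (7.562353610992432, 19.234682083129883), 80.53767395019531)
rear_latch 0.59 141 (np.float64(360.98581560283685), np.float64(229.5177304964539)) ((360.8846130371094, 229.42308044433594), (7.452413558959961, 19.21938133239746), 78.69007110595703)
tray_handle 0.66 3429 (np.float64(227.10673665791776), np.float64(280.0752405949256)) ((227.41404724121094, 281.4593200683594), (49.97958755493164, 79.173583984375), 70.34617614746094)
```

View pics/mod.png

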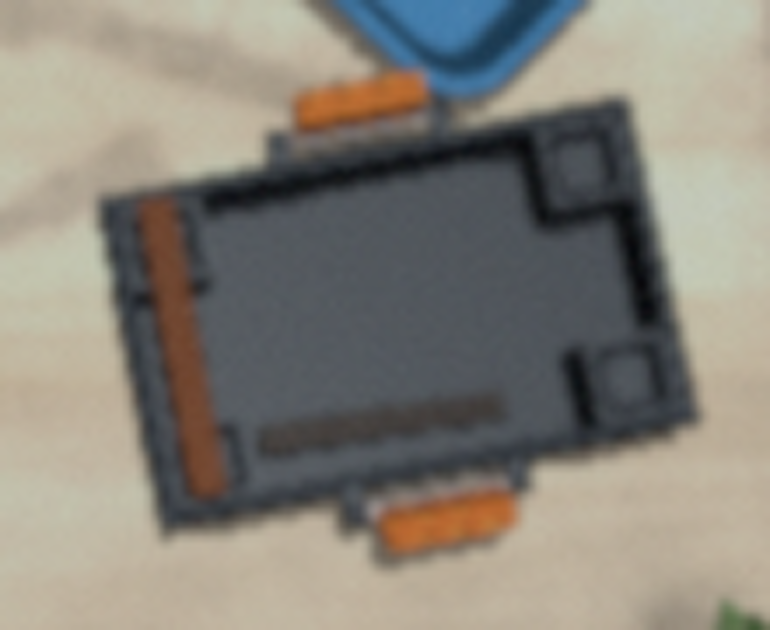

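View pics/tray.png

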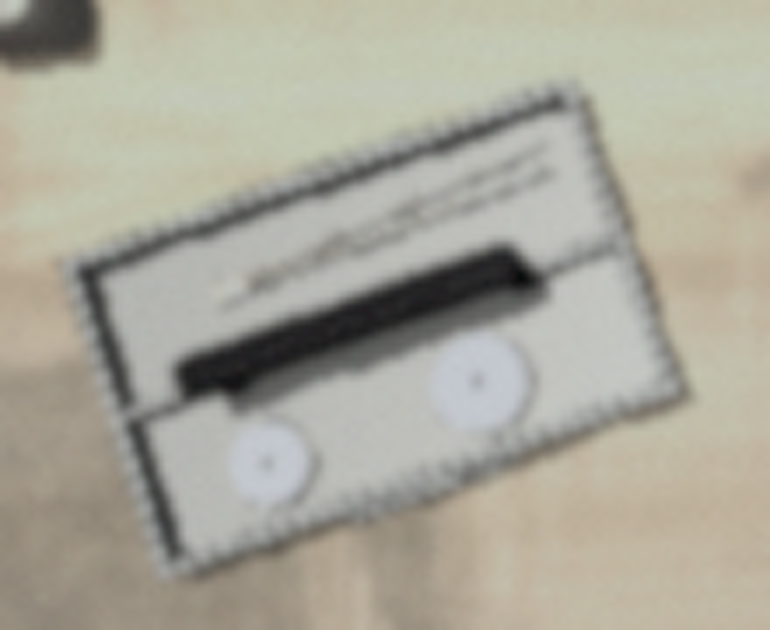

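Run:
```python
from h import *
from scipy.optimize import least_squares
f=np.load("top0.npy",allow_pickle=True).item()
def fit(corn,x0,y0,z,lx,ly):
    uv=(np.array(corn,float)+.5)/7-.5+[x0,y0]
    g=unproj(f,uv,z); c=g.mean(0)
    # order of corn: TL TR BR BL = (+x,+y),(+x,-y),(-x,-y),(-x,+y)
    def res(p,lx=lx,ly=ly): return (proj(f,rect(p[0],p[1],p[2],lx,ly,z)[[2,1,0,3]])-uv).ravel()
    r=least_squares(res,[c[0],c[1],-0.2]); print(r.x,np.degrees(r.x[2]),np.round(r.fun,2)); 
    print(np.linalg.norm(g-np.roll(g,1,0),axis=1))
    return r.x
m=fit([(105,200),(628,100),(697,418),(167,533)],310,215,.05,.11,.18)
t=fit([(68,265),(575,85),(688,398),(172,575)],175,235,.038,.11,.18)
g=unproj(f,(np.array([(157,200),(208,495)])+.5)/7-.5+[310,215],.062); print("stick ends",g,g.mean(0))
g=unproj(f,(np.array([(178,365),(182,392),(508,245),(540,280)])+.5)/7-.5+[175,235],.076); print("handle",g,g.mean(0))
d=[(rect(*m,.11,.18,.05),(0,255,0))]+[(rect(*m,.017,.017,.05,a,b),(0,255,255)) for a in(-.037,.037) for b in(-.072,.072)]
crop(f,310,215,110,90,7,"mod2.png",d)
d=[(rect(*t,.11,.18,.038),(0,0,255)),(rect(*t,.014,.118,.076),(0,255,0))]
crop(f,175,235,110,90,7,"tray2.png",d)
```

```text
[ 0.56219809 -0.03635245  0.17312134] 9.919122346857177 [-0.25  0.54 -0.33  0.09  0.29  0.34  0.29 -0.96]
[0.11320007 0.17995981 0.10915125 0.18064449]
[0.51757307 0.29008376 0.32075008] 18.377626035219123 [ 0.7   0.1   0.29  0.34 -0.87 -0.64 -0.11  0.22]
[0.11038424 0.18109246 0.11312499 0.18107544]
stick ends [[0.60013283 0.04414916 0.062     ]
 [0.50209125 0.03024061 0.062     ]] [0.55111204 0.03719489 0.062     ]
handle [[0.50554443 0.34703046 0.076     ]
 [0.49680866 0.34561992 0.076     ]
 [0.5420118  0.23987924 0.076     ]
 [0.53037933 0.22948661 0.076     ]] [0.51868605 0.29050406 0.076     ]
```

View pics/mod2.png

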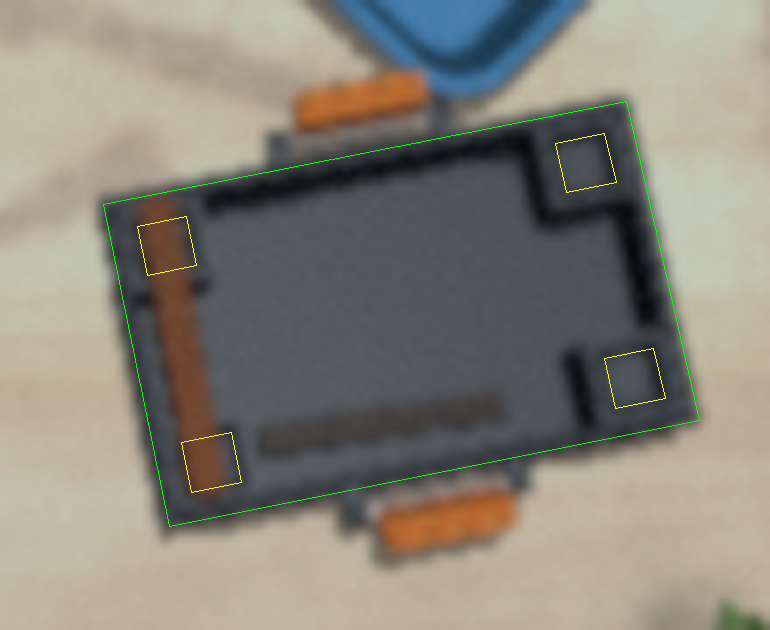

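View pics/tray2.png

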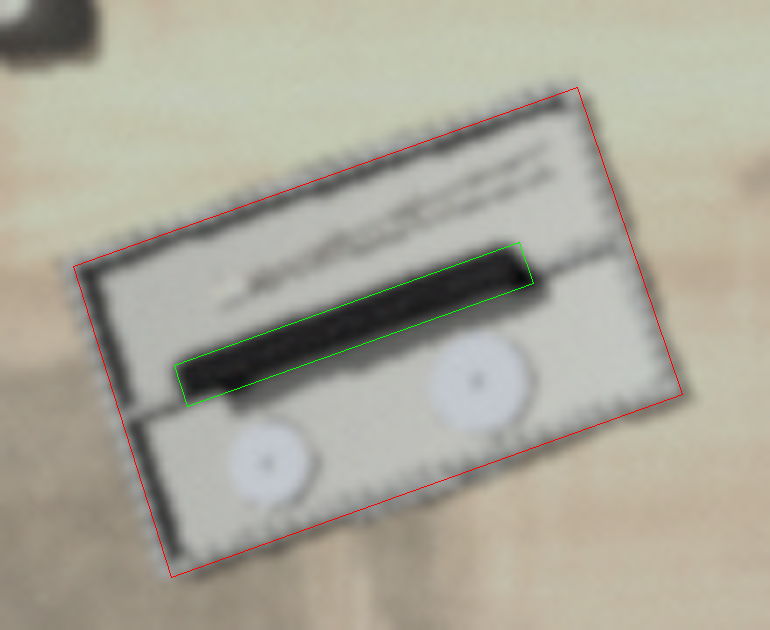

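Run:
```python
from h import *
from scipy.spatial.transform import Rotation as Ro
s=read_state(); print(Ro.from_rotvec(s["tool_rot"]).as_matrix().round(3))
f=np.load("top0.npy",allow_pickle=True).item()
crop(f,300,190,180,180,4,"ctop.png")
g=grab_frame("scene"); np.save("sc0.npy",g,allow_pickle=True)
m=(0.5622,-0.0357,0.1731)
d=[(rect(*m,.11,.18,.05),(0,255,0)),(rect(*m,.085,.076,.118,-.099,.01),(0,0,255)),(rect(*m,.022,.03,.045,.1,.01),(255,0,255))]
crop(g,200,190,200,170,4,"csc.png",d)
# bin near edge
uv=(np.array([(335,0),(455,95),(585,0)])+.5)/7-.5+[310,215]
for z in (.0,.04,.06):
    p=unproj(f,uv,z)[:,:2]-np.array(m[:2]); c,s_=np.cos(m[2]),np.sin(m[2])
    print(z,(p@np.array([[c,-s_],[s_,c]])).round(4).tolist())
```

```text
[[ 0.     0.693  0.721]
 [-0.     0.721 -0.693]
 [-1.    -0.     0.   ]]
0.0 [[0.1169, -0.0083], [0.075, -0.0429], [0.0995, -0.0955]]
0.04 [[0.1097, -0.003], [0.0694, -0.0362], [0.093, -0.0869]]
0.06 [[0.1062, -0.0003], [0.0666, -0.0329], [0.0897, -0.0826]]
```

View pics/csc.png

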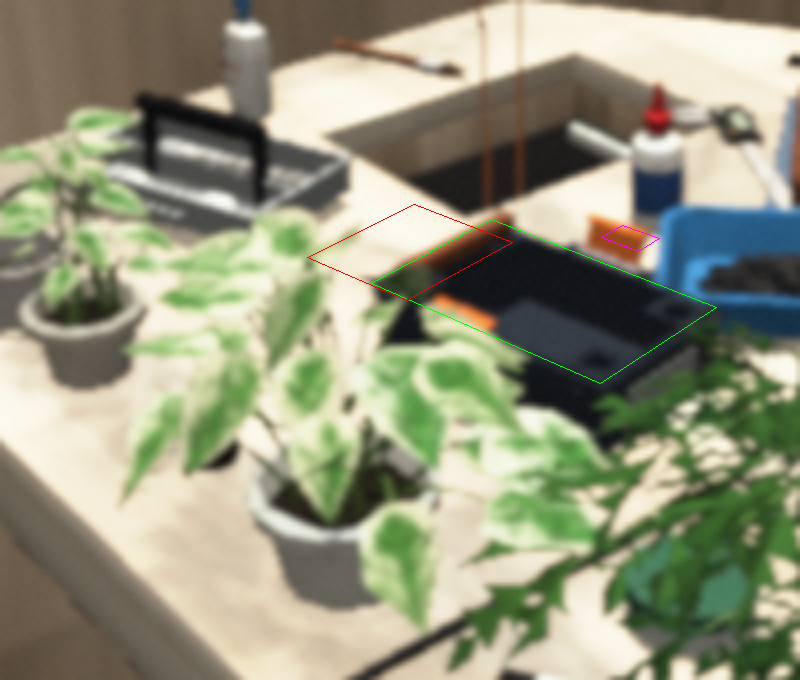

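View pics/ctop.png

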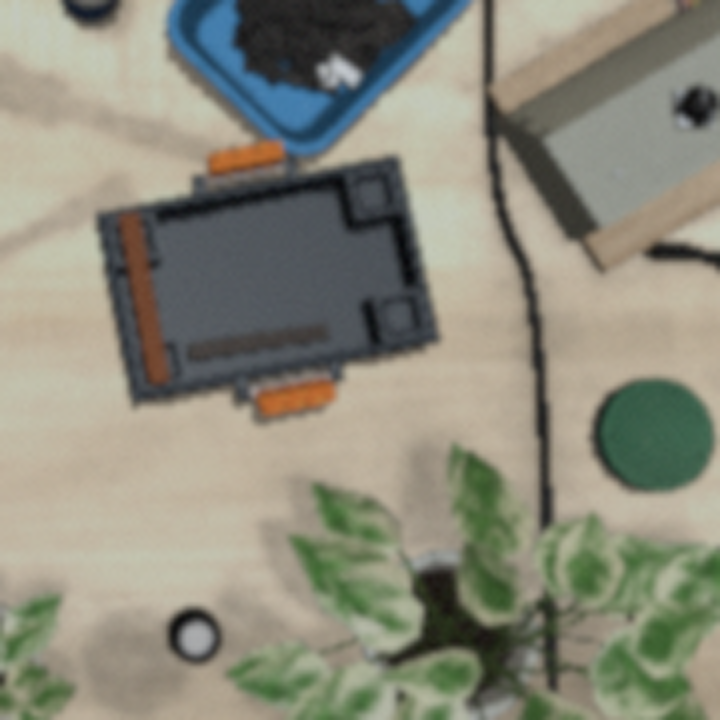

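The leaves come no closer to the front latch than crop row 450 in `ctop`. The blue bin's corner sits beside the rear latch, so I'll push both latches off-centre towards +y. The first move goes above the stick.

```bash
python3 -m pendant '0.03 0.003 0.018 0.01 -1.5; 0.03 0.006 0.035 0.005 -3; 0.03 0.007 0.04 0 -3; 0.03 0.007 0.04 0 -3; 0.03 0.007 0.04 0 -3; 0.03 0.007 0.04 0 -3; 0.03 0.007 0.04 0 -3; 0.03 0.007 0.04 0 -3; 0.03 0.007 0.04 0 -3; 0.03 0.007 0.04 0 -3; 0.03 0.007 0.04 0 -3; 0.03 0.007 0.04 0 -3; 0.03 0.006 0.03 -0.02 -2.5; 0.03 0 0.004 -0.03 0; 0.03 0 0 -0.03 0; 0.03 0 0 -0.02 0; 0.03 0 0 0 0; 0.03 0 0 0 0' 25
python3 - <<'E'
from h import *
from scipy.spatial.transform import Rotation as Ro
s=read_state(); M=Ro.from_rotvec(s["tool_rot"]).as_matrix(); print(s["tool_pos"],np.degrees(np.arctan2(M[1,2],M[0,2])),M[:,0].round(3),s["width"])
E
```

```text
t: 3.3
tool_pos: [0.5529, 0.0363, 0.1458]
tool_rot: [1.09, 1.282, -1.093]
wrist_force: [1.1, 0.5, -0.1]
width: 0.0303
[0.5528509  0.03625469 0.14580738] -80.88908676107198 [-0.002 -0.    -1.   ] 0.030255329013565636
```

```bash
python3 -m pendant '0.03 -0.002 0.001 -0.025 0; 0.03 0 0 -0.025 0; 0.03 0 0 -0.02 0; 0.03 0 0 -0.01 0; 0.03 0 0 -0.006 0; 0.03 0 0 -0.004 0; 0.03 0 0 -0.002 0; 0.03 0 0 0 0' 25
python3 - <<'E'
from h import *
f=grab_frame("top"); crop(f,300,205,110,90,7,"a1.png")
E
```

```text
t: 3.97
tool_pos: [0.5523, 0.0374, 0.0553]
tool_rot: [1.092, 1.279, -1.09]
wrist_force: [-0.5, -0.1, -1.9]
width: 0.03
```

View pics/a1.png

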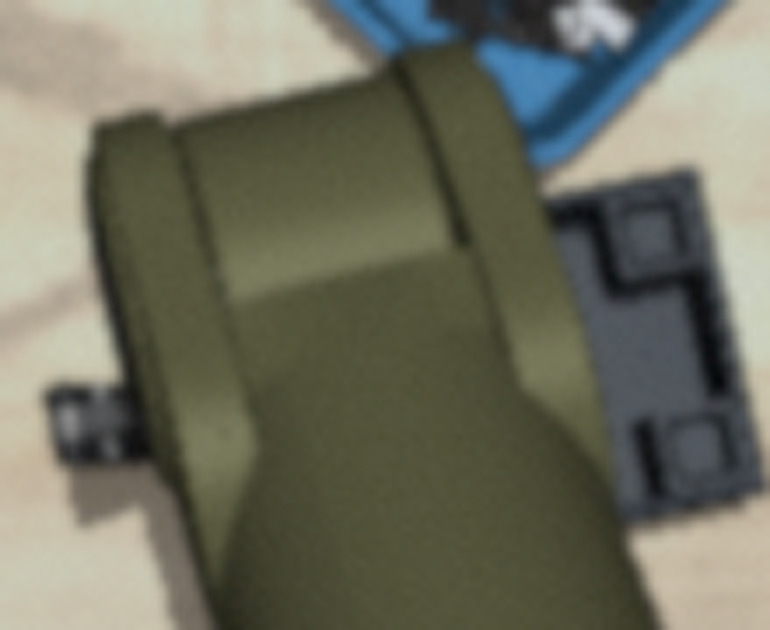

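The arm hides the fingers in this view, so I'll close on the stick and check the opening it reports.

```bash
python3 -m pendant '0.03 0 0 -0.001 0; 0.03 0 0 -0.001 0; 0.02 0 0 0 0; 0.005 0 0 0 0; 0 0 0 0 0; 0 0 0 0 0; 0 0 0 0 0; 0 0 0 0 0' 30
```

```text
t: 4.68
tool_pos: [0.5517, 0.0374, 0.0526]
tool_rot: [1.091, 1.28, -1.091]
wrist_force: [0.5, -0.4, 2.7]
width: 0.0111
```

```bash
python3 -m pendant '0 0 0 0.01 0; 0 0 0 0.025 0; 0 0 0 0.025 0; 0 0.002 -0.006 0.01 7; 0 0.002 -0.006 0 7; 0 0.002 -0.006 0 7; 0 0.002 -0.006 0 7; 0 0.002 -0.006 0 7; 0 0.002 -0.006 0 7; 0 0.002 -0.006 0 7; 0 0.002 -0.006 0 7; 0 0.002 -0.006 0 7; 0 0.002 -0.006 0 7; 0 0 -0.006 0 7; 0 0 -0.005 0 7; 0 0 0 0 7; 0 0 0 0 0; 0 0 0 0 0'
python3 - <<'E'
from h import *
from scipy.spatial.transform import Rotation as Ro
s=read_state(); M=Ro.from_rotvec(s["tool_rot"]).as_matrix(); print(s["tool_pos"],np.degrees(np.arctan2(M[1,2],M[0,2])))
f=grab_frame("top"); crop(f,310,205,110,90,7,"a2.png")
f=grab_frame("scene"); crop(f,220,190,160,120,5,"a2s.png")
E
```

```text
t: 6.18
tool_pos: [0.5714, -0.0336, 0.1226]
tool_rot: [-0.136, 1.566, 0.136]
wrist_force: [0.4, 0.3, -0.1]
width: 0.0106
[ 0.57135666 -0.03361801  0.12257729] 9.912827096745835
```

View pics/a2.png

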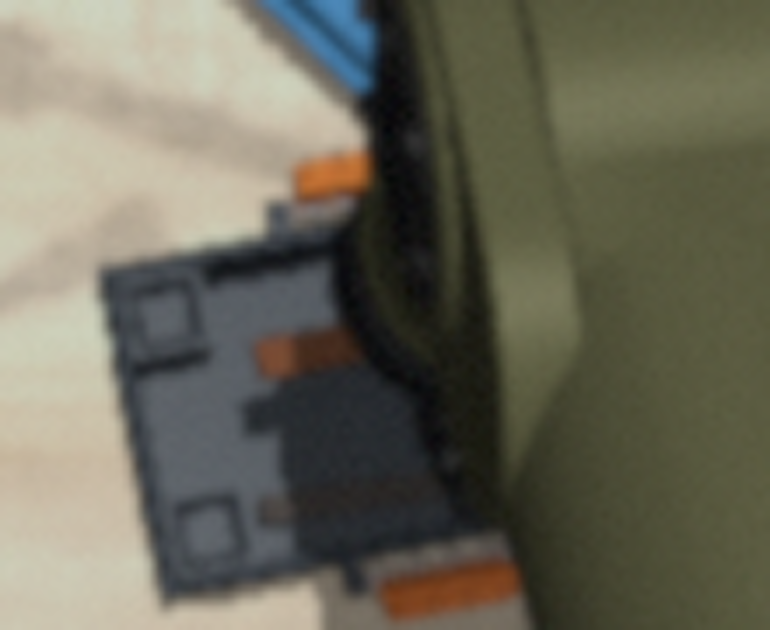

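View pics/a2s.png

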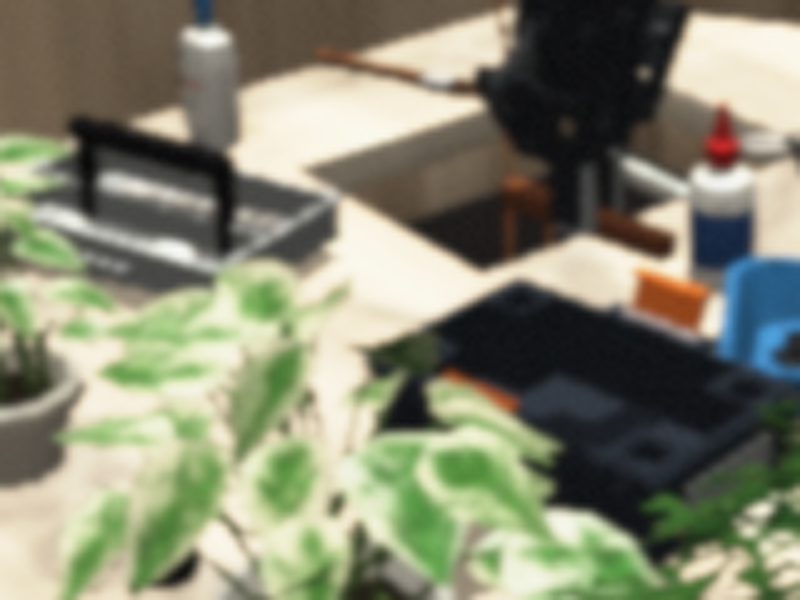

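The stick is held level and parallel to the module's long side. I'll lower it into the box.

```bash
python3 -m pendant '0 0 0 -0.02 0; 0 0 0 -0.03 0; 0 0 0 -0.03 0; 0 0 0 -0.02 0; 0 0 0 -0.008 0; 0 0 0 -0.004 0; 0 0 0 -0.002 0; 0 0 0 -0.001 0; 0 0 0 0 0'
```

```text
t: 7.03
tool_pos: [0.5726, -0.0336, 0.0086]
tool_rot: [-0.139, 1.564, 0.138]
wrist_force: [0.7, 0.3, 0.2]
width: 0.0112
```

```bash
python3 -m pendant '0 0 0 -0.001 0; 0 0 0 -0.001 0; 0 0 0 0 0'; python3 -m pendant '0.015 0 0 0 0; 0.025 0 0 0 0; 0.03 0 0 0 0; 0.03 0 0 0 0; 0.03 0 0 0.005 0; 0.03 0 0 0.02 0; 0.03 0 0 0.04 0; 0.03 0 0 0.04 0; 0.03 0 0 0.04 0'
```

```text
t: 7.28
tool_pos: [0.5724, -0.0338, 0.0067]
tool_rot: [-0.139, 1.564, 0.138]
wrist_force: [-1.0, -0.9, 4.4]
width: 0.0109
t: 8.03
tool_pos: [0.5708, -0.0334, 0.1519]
tool_rot: [-0.139, 1.567, 0.139]
wrist_force: [0.5, -0.0, -0.0]
width: 0.0297
```

```bash
python3 -m pendant '0.05 -0.005 0.03 0 1; 0.05 -0.006 0.037 0 1; 0.05 -0.006 0.037 0 1; 0.05 -0.006 0.037 0 1; 0.05 -0.006 0.037 0 1; 0.05 -0.006 0.037 0 1; 0.05 -0.006 0.037 0 1; 0.05 -0.006 0.037 0 1; 0.05 -0.006 0.034 0 0.5; 0.05 0 0 0 0; 0.05 0 0 0 0; 0.05 0 0 0 0'
python3 - <<'E'
from h import *
from scipy.spatial.transform import Rotation as Ro
s=read_state(); M=Ro.from_rotvec(s["tool_rot"]).as_matrix(); print(s["tool_pos"],np.degrees(np.arctan2(M[1,2],M[0,2])))
f=grab_frame("top"); crop(f,310,215,110,90,7,"a3.png"); crop(f,175,235,110,90,7,"a3t.png")
np.save("top1.npy",f,allow_pickle=True)
E
```

```text
t: 9.03
tool_pos: [0.5185, 0.2888, 0.1503]
tool_rot: [-0.256, 1.556, 0.254]
wrist_force: [0.2, -0.6, -0.5]
width: 0.0501
[0.51854627 0.28884725 0.15029893] 18.62202271837967
```

View pics/a3.png

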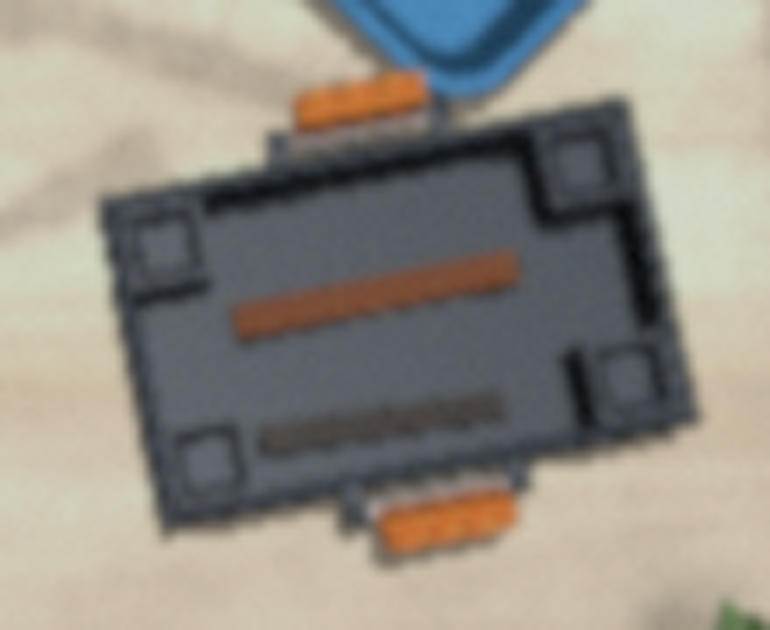

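View pics/a3t.png

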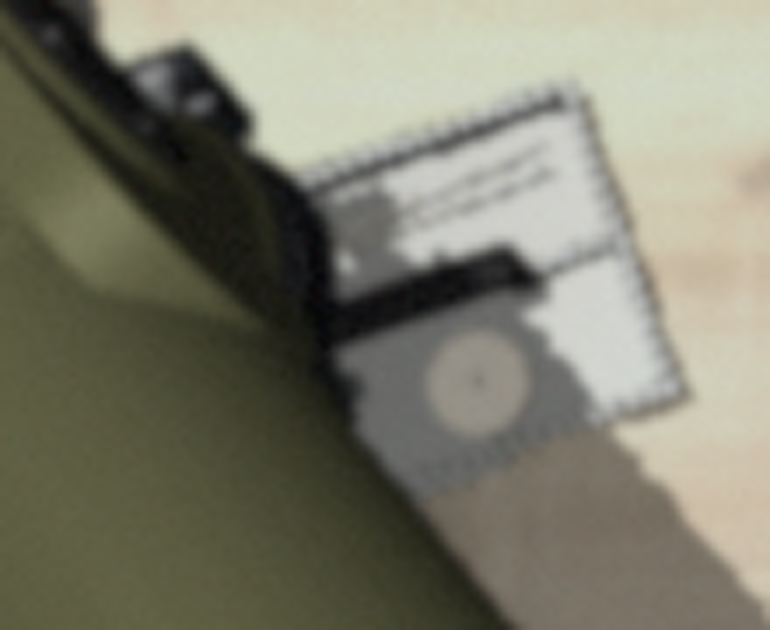

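The brown stick lies flat on the module floor around (375,295), clear of the grey one. All four sockets are free, at (165,248), (583,163), (630,378) and (209,461). I'll refit the module pose from them.

```bash
python3 - <<'E'
from h import *
from scipy.optimize import least_squares
f=np.load("top1.npy",allow_pickle=True).item()
uv=(np.array([(165,248),(583,163),(630,378),(209,461)])+.5)/7-.5+[310,215]
r=least_squares(lambda p:(proj(f,rect(*p,.074,.144,.05)[[2,1,0,3]])-uv).ravel(),[.56,-.036,.17])
print(r.x,np.degrees(r.x[2]),r.fun.round(2))
E
python3 -m pendant '0.05 -0.001 0.0015 -0.03 0; 0.05 0 0 -0.03 0; 0.05 0 0 -0.025 0; 0.05 0 0 -0.01 0; 0.05 0 0 -0.003 0; 0.05 0 0 -0.001 0; 0.05 0 0 0 0'
```

```text
[ 0.562091   -0.03550546  0.17356492] 9.944537184722018 [-0.16 -0.28 -0.03 -0.01  0.24  0.03 -0.05  0.25]
t: 9.67
tool_pos: [0.5186, 0.2909, 0.0526]
tool_rot: [-0.254, 1.554, 0.254]
wrist_force: [-0.2, -0.1, 0.1]
width: 0.0501
```

```bash
python3 -m pendant '0.05 0 0 -0.002 0; 0.03 0 0 0 0; 0.015 0 0 0 0; 0.005 0 0 0 0; 0 0 0 0 0; 0 0 0 0 0; 0 0 0 0 0; 0 0 0 0 0' 70;  python3 -m pendant '0 0 0 0.003 0; 0 0 0 0.005 0; 0 0 0 0.01 0; 0 0 0 0.02 0; 0 0 0 0.03 0; 0 0 0 0.03 0; 0 0 0 0.012 0; 0 0 0 0 0; 0 0 0 0 0'
python3 - <<'E'
from h import *
from scipy.spatial.transform import Rotation as Ro
s=read_state(); M=Ro.from_rotvec(s["tool_rot"]).as_matrix(); print(s["tool_pos"],np.degrees(np.arctan2(M[1,2],M[0,2])),s["wrist_force"],s["ft_torque"])
f=grab_frame("scene"); crop(f,180,160,160,120,5,"a4s.png")
E
```

```text
t: 10.33
tool_pos: [0.5186, 0.2914, 0.0502]
tool_rot: [-0.254, 1.553, 0.255]
wrist_force: [3.1, 0.8, 2.6]
width: 0.0126
t: 11.08
tool_pos: [0.517, 0.2905, 0.1588]
tool_rot: [-0.256, 1.556, 0.254]
wrist_force: [0.2, -0.6, -6.5]
width: 0.0129
[0.51699548 0.29053711 0.15884425] 18.615579381013017 [ 0.1578923  -0.55664936 -6.45157344] [-0.06475659  0.04268062 -0.03295262]
```

View pics/a4s.png

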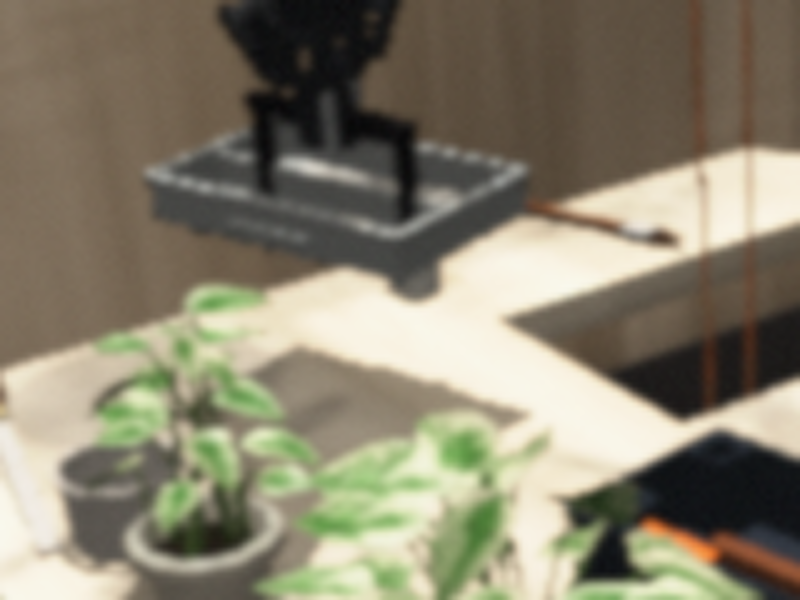

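The tray hangs level and the wrist force is about 6.5 N. I'll carry it over the module smoothly.

```bash
python3 -m pendant '0 0.001 -0.005 0 0; 0 0.002 -0.012 0 -0.4; 0 0.003 -0.02 0 -0.6; 0 0.004 -0.028 0 -0.8; 0 0.004 -0.032 0 -0.8; 0 0.004 -0.033 0 -0.8; 0 0.005 -0.033 0 -0.8; 0 0.005 -0.033 0 -0.8; 0 0.004 -0.033 0 -0.8; 0 0.004 -0.03 0 -0.8; 0 0.003 -0.026 0 -0.8; 0 0.003 -0.02 0 -0.7; 0 0.002 -0.013 0 -0.4; 0 0.001 -0.006 0 0; 0 0 -0.002 0 0; 0 0 0 0 0; 0 0 0 0 0; 0 0 0 0 0'
python3 - <<'E'
from h import *
from scipy.spatial.transform import Rotation as Ro
s=read_state(); M=Ro.from_rotvec(s["tool_rot"]).as_matrix(); print(s["tool_pos"],np.degrees(np.arctan2(M[1,2],M[0,2])),s["wrist_force"])
f=grab_frame("top"); np.save("top2.npy",f,allow_pickle=True); crop(f,300,205,120,100,6,"a5.png",[(rect(.5621,-.0355,.1736,.11,.18,.05),(0,255,0)),(rect(s["tool_pos"][0],s["tool_pos"][1],.1736,.11,.18,s["tool_pos"][2]+.019-.031),(0,0,255))])
f=grab_frame("scene"); crop(f,220,160,160,120,5,"a5s.png",[(rect(.5621,-.0355,.1736,.11,.18,.05),(0,255,0)),(rect(s["tool_pos"][0],s["tool_pos"][1],.1736,.11,.18,s["tool_pos"][2]+.019-.031),(0,0,255))])
E
```

```text
t: 12.63
tool_pos: [0.5624, -0.033, 0.1594]
tool_rot: [-0.14, 1.566, 0.142]
wrist_force: [0.4, 0.1, -4.4]
width: 0.0126
[ 0.56238247 -0.03297635  0.159416  ] 10.290459934114555 [ 0.37164952  0.07924549 -4.4299329 ]
```

View pics/a5.png

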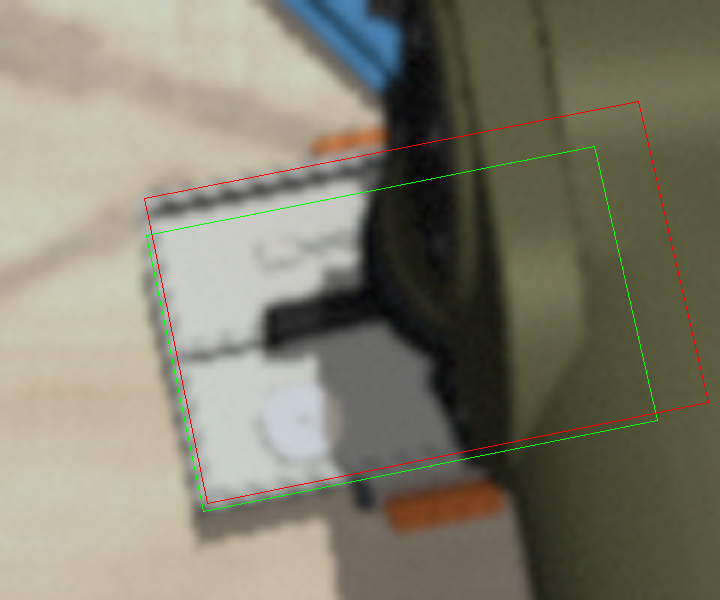

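View pics/a5s.png

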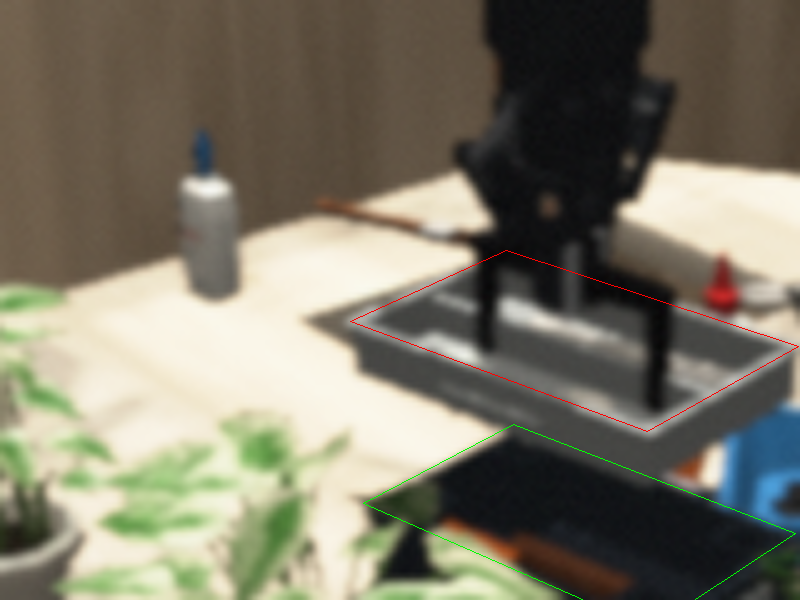

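Run:
```python
from h import *
f=np.load("top2.npy",allow_pickle=True).item()
p=(0.5624,-0.033,np.radians(10.0)); z=.1594+.019
crop(f,320,220,60,75,8,"a6.png",[(rect(*p,.11,.18,z-.031),(0,0,255)),(rect(*p,.014,.118,z+.007),(0,255,0)),(rect(*p,.102,.172,z-.031),(255,0,255)),(rect(*p,.11,.18,z-.059),(255,255,0))])
```

```text
(no output)
```

View pics/a6.png

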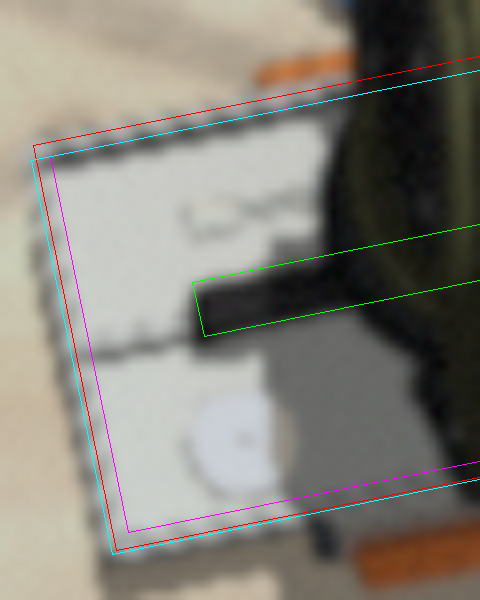

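Run:
```python
from h import *
f=np.load("top1.npy",allow_pickle=True).item()
r=regions_of(grab_frame("top"),"stick_grey")
uv=(np.array([(232,305),(242,342),(515,250),(522,285)])+.5)/7-.5+[310,215]
g=unproj(f,uv,.016); print(g,g.mean(0))
```

```text
[[ 0.56906285  0.01737932  0.016     ]
 [ 0.5561603   0.01434295  0.016     ]
 [ 0.58591259 -0.08122696  0.016     ]
 [ 0.57367597 -0.08309628  0.016     ]] [ 0.57120293 -0.03315024  0.016     ]
```

Camera positions read about 1.3 mm low in x against the tool (seen with the stick), so I'll aim the tool at (0.5633, -0.036) and descend with force checks.

```bash
python3 -m pendant '0 0.001 -0.003 0 -0.35; 0 0 0 -0.01 0; 0 0 0 -0.015 0; 0 0 0 -0.015 0; 0 0 0 -0.01 0; 0 0 0 -0.003 0; 0 0 0 0 0; 0 0 0 0 0'
python3 - <<'E'
from h import *
from scipy.spatial.transform import Rotation as Ro
s=read_state(); M=Ro.from_rotvec(s["tool_rot"]).as_matrix(); print(s["tool_pos"],np.degrees(np.arctan2(M[1,2],M[0,2])),s["wrist_force"],s["ft_torque"])
f=grab_frame("top"); 
p=(.5621,-.0355,.1736); z=.05+.059+s["tool_pos"][2]-.0902
crop(f,320,220,60,75,8,"a7.png",[(rect(*p,.11,.18,z-.031),(0,0,255)),(rect(*p,.014,.118,z+.007),(0,255,0))])
f=grab_frame("scene"); crop(f,240,190,120,100,6,"a7s.png")
E
```

```text
t: 13.5
tool_pos: [0.5638, -0.0381, 0.1066]
tool_rot: [-0.134, 1.566, 0.134]
wrist_force: [0.5, 0.4, -4.2]
width: 0.0127
[ 0.5637612  -0.03814865  0.10658131] 9.759884829802981 [ 0.54887513  0.39777166 -4.20759858] [ 0.05228326 -0.02938552 -0.04044944]
```

View pics/a7.png

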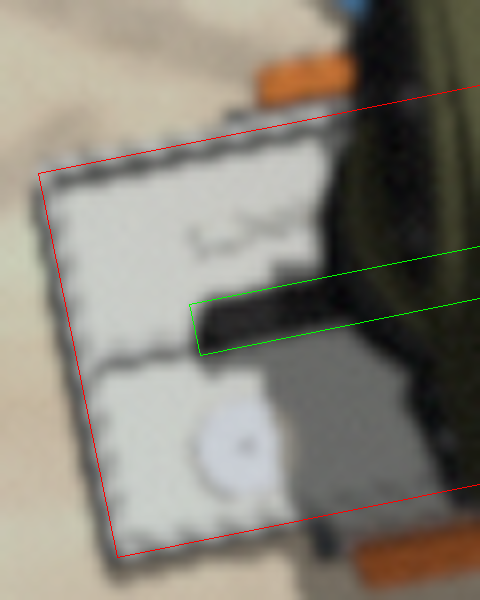

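View pics/a7s.png

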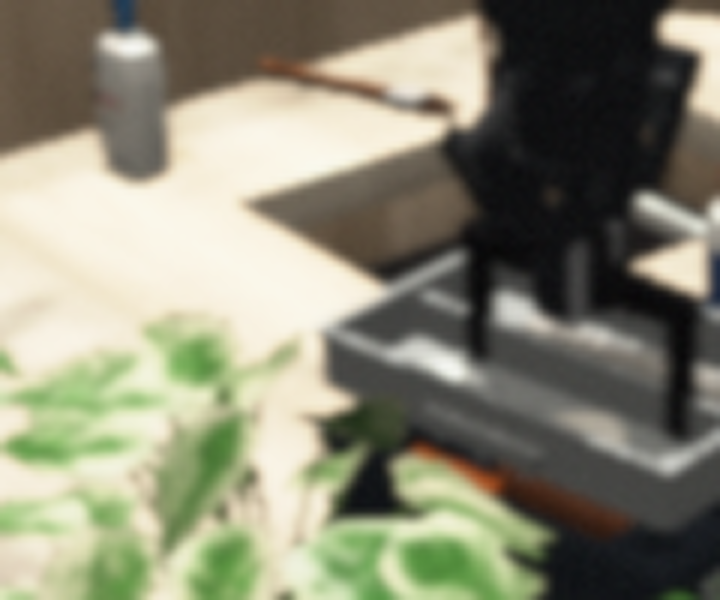

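Drawn at the home position, the outline matches the tray to within about 1 mm. I'll lower it gently.

```bash
python3 -m pendant '0 0 0 -0.003 0; 0 0 0 -0.003 0; 0 0 0 -0.001 0; 0 0 0 0 0';  python3 -m pendant '0 0 0 -0.002 0; 0 0 0 -0.002 0; 0 0 0 0 0'; python3 -m pendant '0 0 0 -0.0015 0; 0 0 0 -0.0015 0; 0 0 0 0 0'
```

```text
t: 13.93
tool_pos: [0.5631, -0.0382, 0.099]
tool_rot: [-0.134, 1.567, 0.134]
wrist_force: [0.2, 0.6, -5.5]
width: 0.0128
t: 14.18
tool_pos: [0.5631, -0.0382, 0.0948]
tool_rot: [-0.134, 1.567, 0.134]
wrist_force: [-0.6, 0.1, -5.8]
width: 0.0129
t: 14.43
tool_pos: [0.5632, -0.0382, 0.092]
tool_rot: [-0.134, 1.567, 0.134]
wrist_force: [-0.1, 0.6, -6.2]
width: 0.0129
```

```bash
python3 -m pendant '0 0 0 -0.001 0; 0 0 0 -0.0005 0; 0 0 0 0 0'; python3 -m pendant '0 0 0 -0.0005 0; 0 0 0 -0.0005 0; 0 0 0 0 0'
```

```text
t: 14.68
tool_pos: [0.5634, -0.0381, 0.0907]
tool_rot: [-0.134, 1.567, 0.134]
wrist_force: [0.2, 0.2, -5.0]
width: 0.0126
t: 14.93
tool_pos: [0.5637, -0.0381, 0.0902]
tool_rot: [-0.134, 1.566, 0.134]
wrist_force: [0.3, 0.5, -3.7]
width: 0.0132
```

```bash
python3 -m pendant '0 0 0 -0.0005 0; 0 0 0 -0.0005 0; 0 0 0 0 0'; python3 -m pendant '0 0 0 -0.0005 0; 0 0 0 0 0'
```

```text
t: 15.18
tool_pos: [0.5639, -0.0381, 0.09]
tool_rot: [-0.134, 1.566, 0.133]
wrist_force: [-2.1, 0.8, 4.7]
width: 0.0125
t: 15.35
tool_pos: [0.5639, -0.0381, 0.09]
tool_rot: [-0.134, 1.566, 0.133]
wrist_force: [-4.8, 1.0, 8.4]
width: 0.0125
```

It's seated at tool z = 0.090, as predicted. I'll release it, back off to the left and look.

```bash
python3 -m pendant '0.015 0 0 0 0; 0.025 0 0 0 0; 0.035 0 0 0 0; 0.04 0 0 0 0; 0.04 0 0 0.005 0; 0.04 0 0 0.015 0; 0.04 0 0 0.03 0; 0.04 0 0 0.035 0; 0.02 -0.005 0.03 0.02 -5; 0 -0.01 0.035 0 -7; 0 -0.01 0.04 0 -7; 0 -0.01 0.04 0 -7; 0 -0.01 0.04 0 -7; 0 -0.01 0.035 0 -7; 0 0 0 0 -7; 0 0 0 0 -7; 0 0 0 0 0' 30
python3 - <<'E'
from h import *
from scipy.spatial.transform import Rotation as Ro
s=read_state(); M=Ro.from_rotvec(s["tool_rot"]).as_matrix(); print(s["tool_pos"],np.degrees(np.arctan2(M[1,2],M[0,2])))
f=grab_frame("top"); p=(.5621,-.0355,.1736);np.save("top3.npy",f,allow_pickle=True)
crop(f,310,205,110,100,7,"a8.png",[(rect(*p,.11,.18,.078),(0,0,255)),(rect(*p,.014,.118,.116),(0,255,0))])
g=grab_frame("scene"); np.save("sc3.npy",g,allow_pickle=True);crop(g,260,210,120,90,6,"a8s.png",[(rect(*p,.11,.18,.078),(0,0,255)),(rect(*p,.014,.118,.116),(0,255,0))])
for n,q in(("top",f),("scene",g)):
  for l in("front_latch","rear_latch"):
    for r in recognise(q,l)[:2]: print(n,l,round(r["p"],2),np.round(r["centre"],4))
E
```

```text
t: 16.77
tool_pos: [0.5112, 0.1725, 0.1937]
tool_rot: [0.579, 1.491, -0.579]
wrist_force: [-0.9, 0.5, -0.7]
width: 0.0002
[0.51122812 0.1724867  0.19370881] -42.43157720543438
top front_latch 0.42 [ 0.4963 -0.0487  0.0647]
top rear_latch 0.6 [ 0.634  -0.0271  0.0725]
scene front_latch 0.25 [ 0.4543 -0.2814  0.0213]
```

View pics/a8.png

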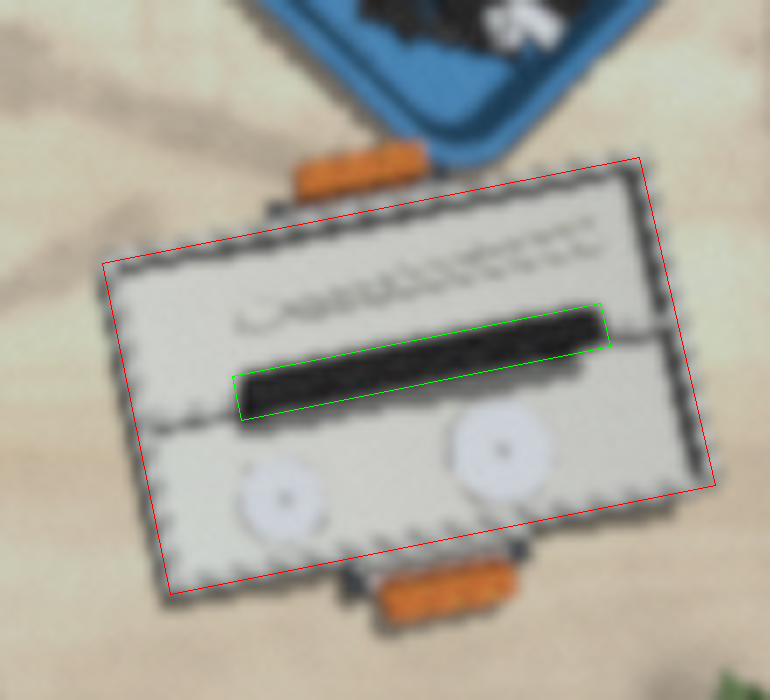

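View pics/a8s.png

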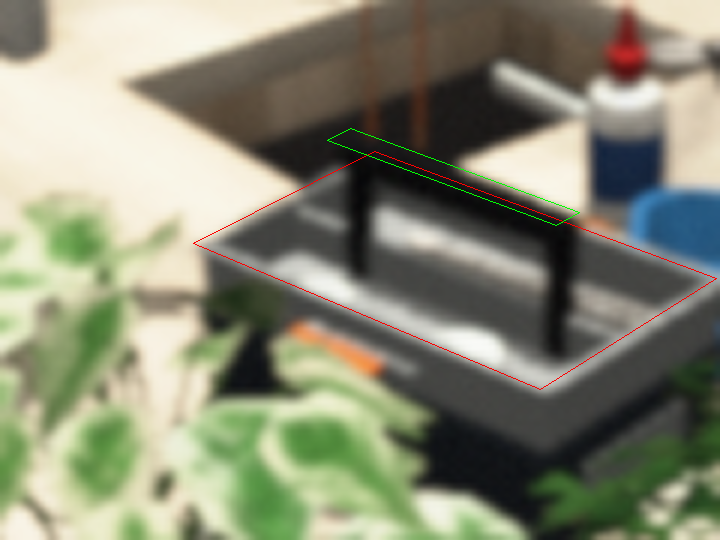

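Run:
```python
from h import *
f=np.load("top3.npy",allow_pickle=True).item()
m=(.5621,-.0355,.1736);c,s=np.cos(m[2]),np.sin(m[2]);A=np.array([[c,-s],[s,c]])
def mod(P): return (P[:,:2]-np.array(m[:2]))@A
uv=(np.array([(380,590),(515,562),(385,628),(512,595),(300,200),(425,180),(295,165),(422,143)])+.5)/7-.5+[310,205]
print((mod(unproj(f,uv,.058))*1000).round(1).tolist())
uvb=(np.array([(260,15),(300,55),(350,105),(400,150),(430,170),(470,172)])+.5)/7-.5+[310,205]
for z in (0,.05): print(z,(mod(unproj(f,uvb,z))*1000).round(1).tolist())
for q in [(-.1,.02),(-.1,.0),(.1015,.02),(.1015,.022)]:
    print(q,(np.array(q)@A.T+[.5634,-.0361]).round(4))
```

```text
[[-66.7, 21.1], [-66.4, -24.4], [-79.1, 22.1], [-76.8, -21.1], [65.5, 19.9], [63.9, -22.5], [77.5, 19.1], [76.4, -24.2]]
0 [[141.7, 13.4], [124.7, 2.5], [103.5, -11.2], [84.1, -25.2], [75.0, -34.1], [71.6, -47.8]]
0.05 [[131.7, 19.1], [115.4, 8.7], [95.2, -4.4], [76.7, -17.7], [68.1, -26.2], [64.7, -39.3]]
(-0.1, 0.02) [ 0.4614 -0.0337]
(-0.1, 0.0) [ 0.4649 -0.0534]
(0.1015, 0.02) [0.6599 0.0011]
(0.1015, 0.022) [0.6596 0.0031]
```

Seen from above, the tray outline and handle match the home pose. The latches are only partly open, with free edges about 78 mm out and theta about 0.55. The front latch goes first.

```bash
python3 -m pendant '0 -0.007 -0.033 0 -6; 0 -0.007 -0.036 0 -6; 0 -0.007 -0.036 0 -6; 0 -0.008 -0.036 0 -6; 0 -0.008 -0.037 0 -6; 0 -0.008 -0.036 0 -6; 0 0 0 0 -1.6; 0 0 0 -0.02 0; 0 0 0 -0.03 0; 0 0 0 -0.03 0; 0 0 0 -0.01 0; 0 0 0 0 0; 0 0 0 0 0'
python3 - <<'E'
from h import *
from scipy.spatial.transform import Rotation as Ro
s=read_state(); M=Ro.from_rotvec(s["tool_rot"]).as_matrix(); print(s["tool_pos"],np.degrees(np.arctan2(M[1,2],M[0,2])))
g=grab_frame("scene"); crop(g,230,180,150,120,5,"a9s.png")
g=grab_frame("top"); crop(g,310,205,110,100,7,"a9.png")
E
```

```text
t: 18.15
tool_pos: [0.4667, -0.0425, 0.1038]
tool_rot: [1.079, 1.287, -1.079]
wrist_force: [0.5, 0.5, 0.5]
width: -0.0002
[ 0.46669725 -0.04248614  0.10381986] -79.9557307696579
```

View pics/a9s.png

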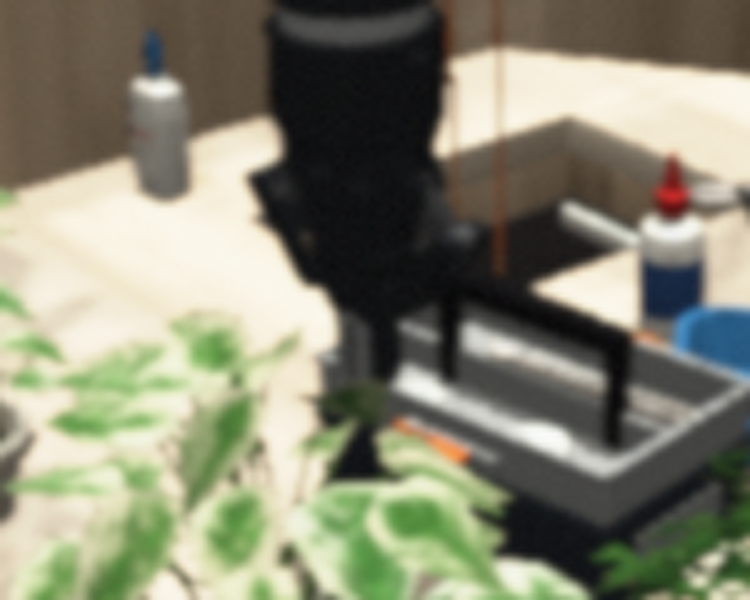

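View pics/a9.png

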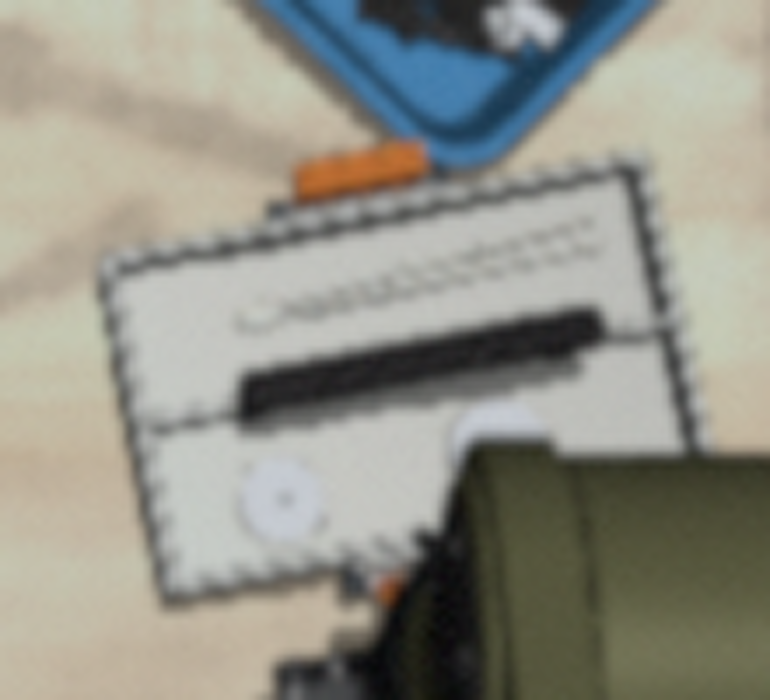

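```bash
python3 -m pendant '0 0 0 -0.015 0; 0 0 0 -0.015 0; 0 0 0 -0.01 0; 0 0 0 -0.006 0; 0 0 0 0 0'
python3 - <<'E'
from h import *
g=grab_frame("scene"); crop(g,230,180,150,120,5,"b1s.png")
E
```

```text
t: 18.67
tool_pos: [0.4662, -0.0424, 0.057]
tool_rot: [1.079, 1.288, -1.08]
wrist_force: [0.8, -1.1, 0.4]
width: -0.0001
```

View pics/b1s.png

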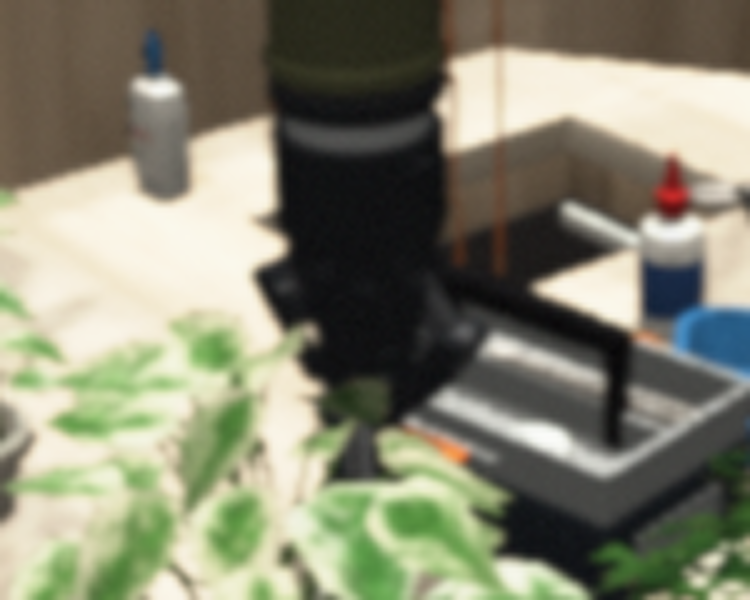

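```bash
python3 -m pendant '0 0.004 0.0007 0 0; 0 0.003 0.0005 0 0; 0 0.003 0.0005 0.001 0; 0 0.002 0.0003 0.001 0'; python3 -m pendant '0 0.002 0.0003 0.001 0; 0 0.002 0.0003 0.001 0; 0 0 0 0 0'
```

```text
t: 19.05
tool_pos: [0.4791, -0.0405, 0.0599]
tool_rot: [1.079, 1.286, -1.079]
wrist_force: [-1.4, -0.3, 0.5]
width: -0.0002
t: 19.3
tool_pos: [0.4832, -0.0397, 0.0616]
tool_rot: [1.08, 1.286, -1.079]
wrist_force: [-0.1, -0.7, 0.5]
width: -0.0001
```

```bash
python3 -m pendant '0 0.001 0.0002 0.0005 0; 0 0.001 0.0002 0.0005 0; 0 0 0 0 0'
python3 - <<'E'
from h import *
g=grab_frame("scene"); crop(g,270,230,90,70,8,"b2s.png")
E
```

```text
t: 19.55
tool_pos: [0.4846, -0.0394, 0.0624]
tool_rot: [1.079, 1.287, -1.079]
wrist_force: [-0.3, 0.3, 0.1]
width: -0.0002
```

View pics/b2s.png

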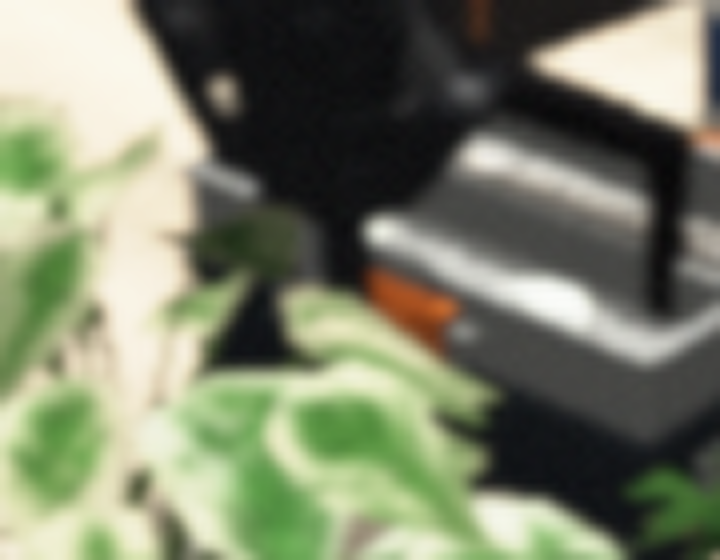

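```bash
python3 -m pendant '0 0.001 0.0002 0 0; 0 0 0 0 0'; python3 -m pendant '0 0.001 0.0002 0.0003 0; 0 0 0 0 0'; python3 -m pendant '0 0.001 0.0002 0.0003 0; 0 0 0 0 0'
```

```text
t: 19.77
tool_pos: [0.4855, -0.0392, 0.0624]
tool_rot: [1.079, 1.287, -1.079]
wrist_force: [-1.3, -0.3, 0.9]
width: 0.0
t: 19.93
tool_pos: [0.4855, -0.0392, 0.0624]
tool_rot: [1.078, 1.288, -1.081]
wrist_force: [-4.1, -0.5, 1.7]
width: 0.0001
t: 20.1
tool_pos: [0.4856, -0.0392, 0.0624]
tool_rot: [1.077, 1.29, -1.083]
wrist_force: [-6.2, -2.0, 2.7]
width: 0.0001
```

The finger stops exactly where a closed plate should be (its face about 66 mm from the middle). One more small rising push, then back off and look.

```bash
python3 -m pendant '0 0.001 0.0002 0.0015 0; 0 0 0 0.001 0; 0 0 0 0 0'; python3 -m pendant '0 -0.004 -0.0007 0 0; 0 -0.012 -0.002 0 0; 0 -0.01 -0.002 0.01 0; 0 0 0 0.03 0; 0 0 0 0.035 0; 0 0 0 0.035 0; 0 0.01 0.02 0.02 0; 0 0.01 0.035 0 0; 0 0.02 0.035 0 0; 0 0.03 0.028 0 0; 0 0.03 0.02 0 0; 0 0.025 0.02 0 0; 0 0 0 0 0'
python3 - <<'E'
from h import *
s=read_state(); print(s["tool_pos"])
m=(.5621,-.0355,.1736)
f=grab_frame("top"); crop(f,310,205,110,100,7,"b3.png")
g=grab_frame("scene"); crop(g,260,210,120,90,6,"b3s.png")
E
```

```text
t: 20.35
tool_pos: [0.4855, -0.039, 0.0639]
tool_rot: [1.077, 1.292, -1.084]
wrist_force: [-5.1, -1.0, -2.5]
width: 0.0001
t: 21.43
tool_pos: [0.5913, 0.1204, 0.1951]
tool_rot: [1.082, 1.29, -1.07]
wrist_force: [-0.2, -0.6, -0.5]
width: -0.0001
[0.5912757  0.12044191 0.19510947]
```

View pics/b3.png

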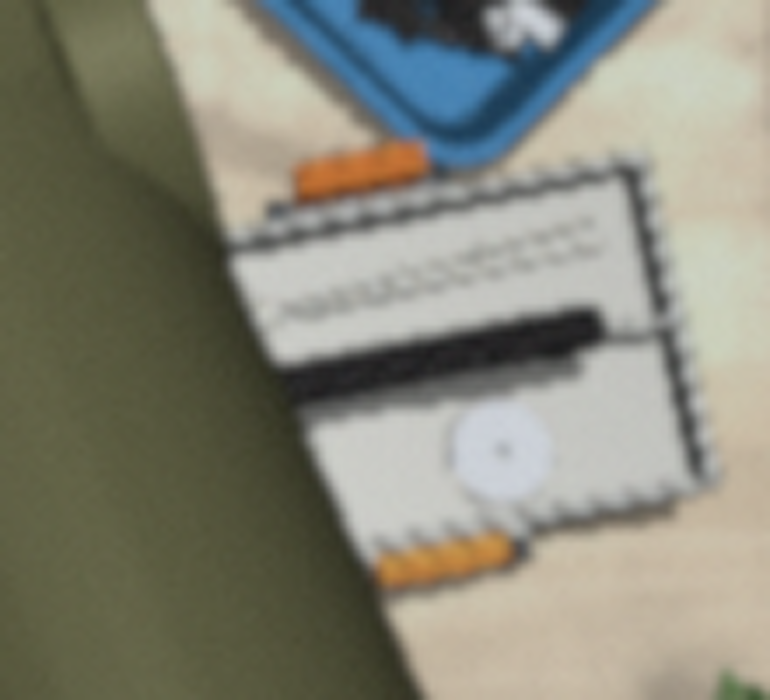

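View pics/b3s.png

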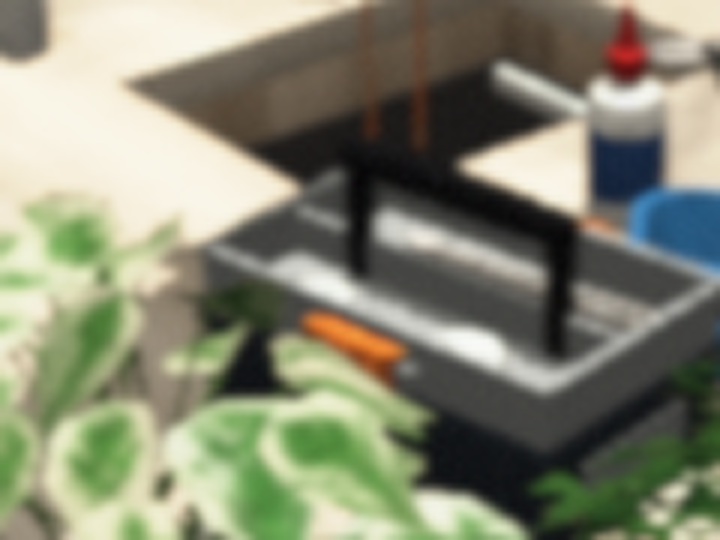

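The front latch is up, with its hook over the ledge. Now the rear latch: approach on the +y side, clear of the bin.

```bash
python3 -m pendant '0 0.012 -0.025 0 0; 0 0.016 -0.033 0 0; 0 0.016 -0.033 0 0; 0 0.016 -0.031 0 0; 0 0 0 -0.03 0; 0 0 0 -0.035 0; 0 0 0 -0.03 0; 0 0 0 -0.01 0; 0 0 0 0 0; 0 0 0 0 0'
python3 - <<'E'
from h import *
from scipy.spatial.transform import Rotation as Ro
s=read_state(); M=Ro.from_rotvec(s["tool_rot"]).as_matrix(); print(s["tool_pos"],np.degrees(np.arctan2(M[1,2],M[0,2])))
g=grab_frame("scene"); crop(g,260,200,120,90,6,"b4s.png")
E
```

```text
t: 22.37
tool_pos: [0.6477, -0.0078, 0.0917]
tool_rot: [1.08, 1.285, -1.079]
wrist_force: [-1.0, 0.2, 0.4]
width: 0.0001
[ 0.64772974 -0.00783544  0.09172652] -80.00355609353674
```

View pics/b4s.png

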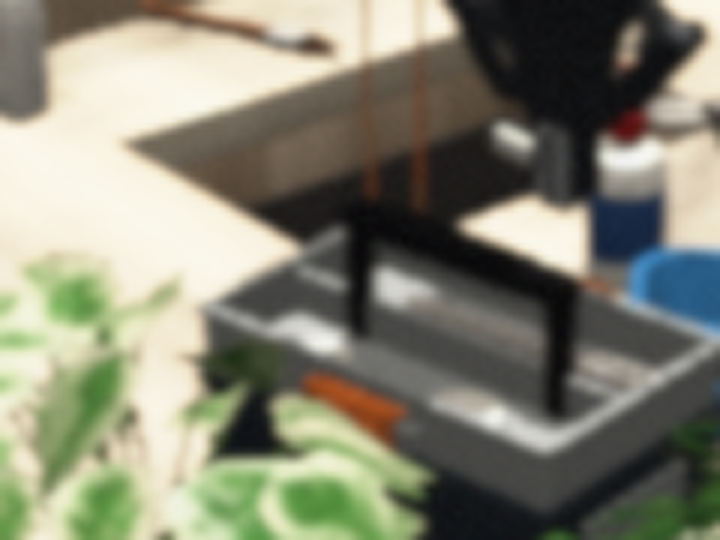

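```bash
python3 -m pendant '0 0.0045 0.007 0 0; 0 0 0 -0.012 0; 0 0 0 -0.012 0; 0 0 0 -0.006 0; 0 0 0 -0.004 0; 0 0 0 0 0'
python3 - <<'E'
from h import *
g=grab_frame("scene"); crop(g,260,200,120,90,6,"b5s.png")
g=grab_frame("top"); crop(g,310,205,110,100,7,"b5.png")
E
```

```text
t: 22.92
tool_pos: [0.6507, -0.0006, 0.0545]
tool_rot: [1.078, 1.289, -1.081]
wrist_force: [-0.5, -0.5, -0.1]
width: -0.0003
```

View pics/b5s.png

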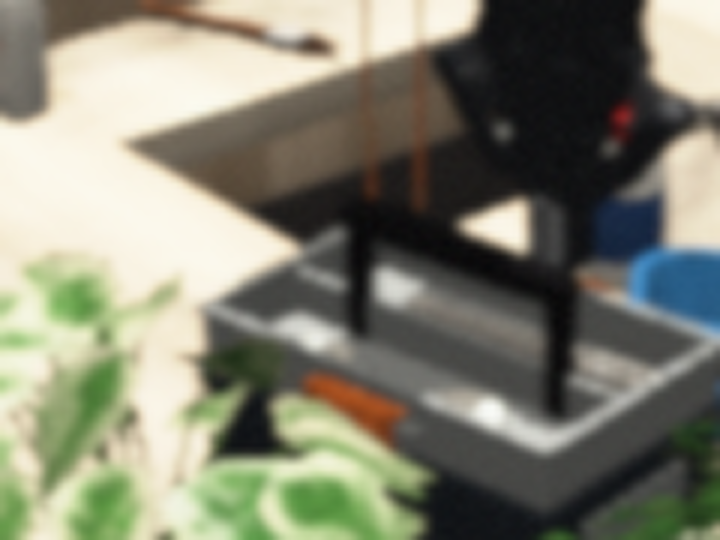

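View pics/b5.png

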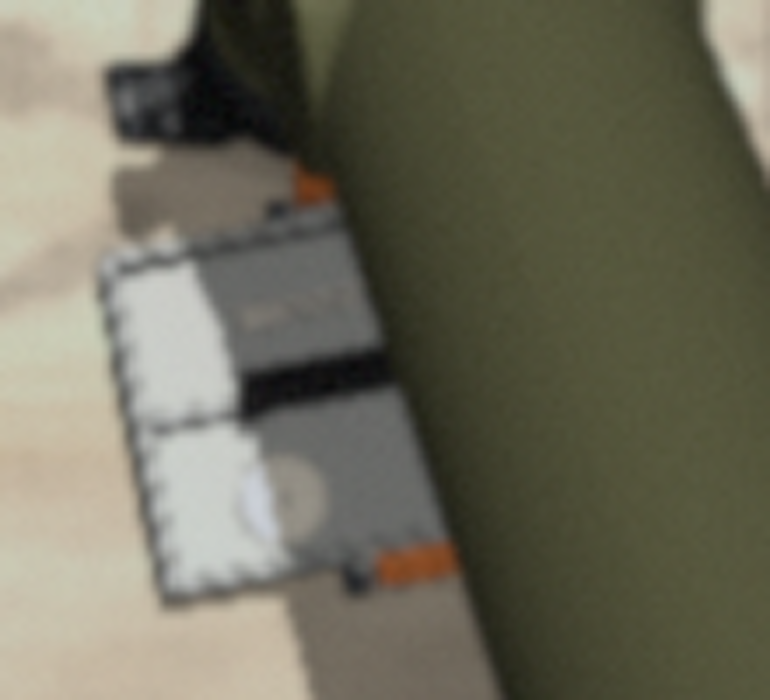

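```bash
python3 -m pendant '0 -0.003 -0.0005 0.001 0; 0 -0.003 -0.0005 0.001 0; 0 -0.002 -0.0003 0.001 0; 0 -0.002 -0.0003 0.001 0'; python3 -m pendant '0 -0.002 -0.0003 0.001 0; 0 -0.001 -0.0002 0.0005 0; 0 0 0 0 0'; python3 -m pendant '0 -0.001 -0.0002 0.0005 0; 0 0 0 0 0'; python3 -m pendant '0 -0.001 -0.0002 0.0005 0; 0 0 0 0 0'
```

```text
t: 23.35
tool_pos: [0.6421, -0.002, 0.061]
tool_rot: [1.08, 1.286, -1.079]
wrist_force: [1.3, -0.2, -1.6]
width: 0.0002
t: 23.6
tool_pos: [0.6389, -0.0025, 0.0623]
tool_rot: [1.079, 1.286, -1.079]
wrist_force: [0.6, 0.6, 0.3]
width: 0.0004
t: 23.77
tool_pos: [0.6379, -0.0027, 0.0626]
tool_rot: [1.079, 1.287, -1.079]
wrist_force: [-0.1, 0.0, -0.6]
width: -0.0
t: 23.93
tool_pos: [0.6369, -0.0028, 0.063]
tool_rot: [1.079, 1.287, -1.079]
wrist_force: [1.0, 0.2, 0.5]
width: -0.0001
```

```bash
python3 -m pendant '0 -0.001 -0.0002 0.0003 0; 0 0 0 0 0'; python3 -m pendant '0 -0.001 -0.0002 0.0003 0; 0 0 0 0 0'; python3 -m pendant '0 -0.001 -0.0002 0.0005 0; 0 0 0 0 0'
```

```text
t: 24.1
tool_pos: [0.636, -0.003, 0.0633]
tool_rot: [1.079, 1.287, -1.079]
wrist_force: [1.3, 0.7, -1.1]
width: 0.0
t: 24.27
tool_pos: [0.6358, -0.003, 0.0637]
tool_rot: [1.08, 1.286, -1.078]
wrist_force: [3.8, 1.5, -2.9]
width: 0.0001
t: 24.43
tool_pos: [0.6357, -0.0029, 0.0643]
tool_rot: [1.081, 1.284, -1.076]
wrist_force: [6.7, 1.3, -5.2]
width: -0.0003
```

It stopped at the mirror-image position. I'll give it one last nudge, back off, and move clear to the left for the final check.

```bash
python3 -m pendant '0 -0.001 -0.0002 0.001 0; 0 0 0 0 0'; python3 -m pendant '0 0.005 0.001 0 0; 0 0.01 0.003 0 0; 0 0.004 0.003 0.01 0; 0 0 0 0.03 0; 0 0 0 0.035 0; 0 0 0.01 0.035 0; 0 -0.005 0.03 0.02 0; 0 -0.015 0.038 0 0; 0 -0.015 0.038 0 0; 0 -0.015 0.038 0 0; 0 -0.015 0.038 0 0; 0 -0.015 0.035 0 0; 0 -0.01 0.03 0 0; 0 0 0 0 0; 0 0 0 0 0'
python3 - <<'E'
from h import *
s=read_state(); print(s["tool_pos"])
p=(.5621,-.0355,.1736);c,sn=np.cos(p[2]),np.sin(p[2]);A=np.array([[c,-sn],[sn,c]])
f=grab_frame("top"); np.save("top4.npy",f,allow_pickle=True)
# closed latch footprint: top of plate z=.0715, x 61..66.5
d=[(rect(*p,.11,.18,.078),(0,0,255)),(rect(*p,.0045,.044,.0715,-.064),(255,0,0)),(rect(*p,.0045,.044,.0715,.064),(255,0,0))]
crop(f,310,205,110,100,7,"b6o.png",d); crop(f,310,205,110,100,7,"b6.png")
g=grab_frame("scene"); crop(g,260,200,120,90,6,"b6s.png")
for q in (f,g):
  for l in("glue_bottle","oil_bottle","polish_tin","front_latch","rear_latch"):
    for r in recognise(q,l)[:1]: print(l,round(r["p"],2),np.round(r["centre"],4))
E
```

```text
t: 24.6
tool_pos: [0.6355, -0.0029, 0.0655]
tool_rot: [1.082, 1.283, -1.074]
wrist_force: [8.5, 1.9, -5.7]
width: 0.0001
t: 25.85
tool_pos: [0.56, 0.2634, 0.196]
tool_rot: [1.075, 1.29, -1.075]
wrist_force: [0.0, -0.7, -0.6]
width: 0.0002
[0.55997445 0.26339767 0.19601773]
oil_bottle 0.53 [0.7423 0.0617 0.0654]
polish_tin 0.89 [ 0.4625 -0.2622  0.0278]
front_latch 0.64 [ 0.5008 -0.047   0.0668]
rear_latch 0.62 [ 0.6285 -0.0245  0.0721]
glue_bottle 0.77 [0.6223 0.4004 0.0416]
oil_bottle 0.9 [0.7376 0.0541 0.047 ]
front_latch 0.38 [ 0.501  -0.0555  0.0709]
```

View pics/b6.png

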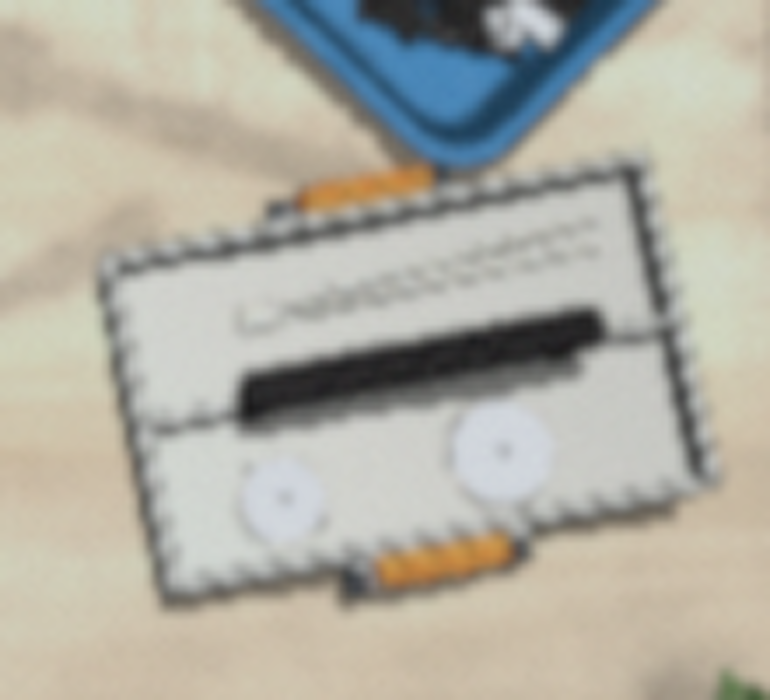

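View pics/b6o.png

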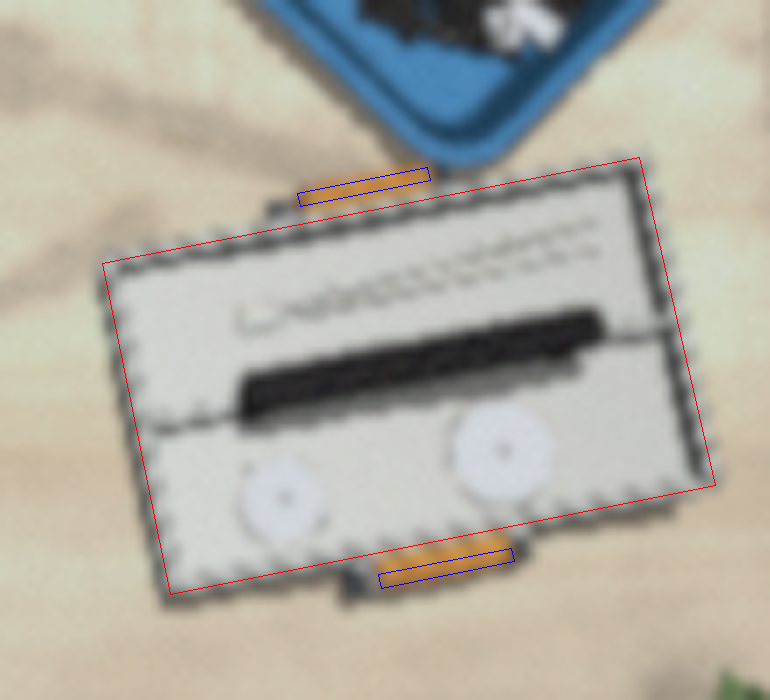

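View pics/b6s.png

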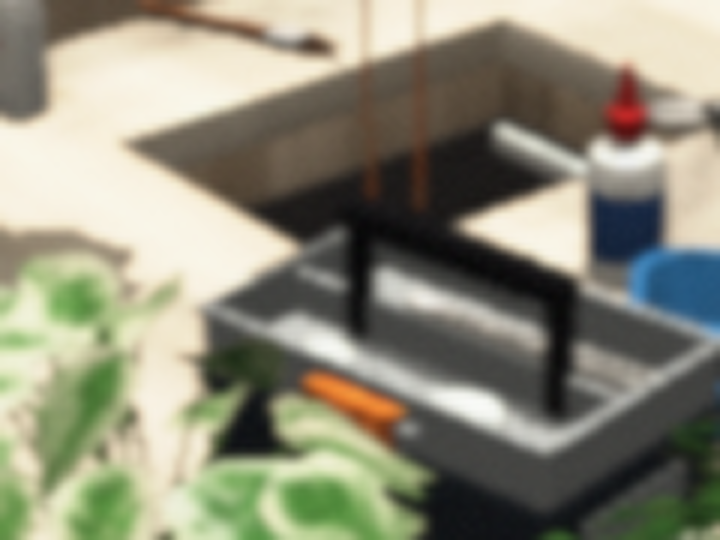

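Both latches lie on the predicted closed outlines (front around (445,565), rear around (365,187)). The tray is home, its contents are inside, and the tin and bottles haven't moved. Handing in.

```bash
python3 -c "
from cell import hand_in
print(hand_in())"
```

```text
the job is handed in; nothing more can be done
None
```

The kit is closed up and handed in at about 26 s of robot time; no verdict came back.

- **Brown stick:** I took it off the posts and laid it on the module floor beside the grey stick. The top picture taken before closing showed it lying flat with all four sockets clear.
- **Tray:** I lowered it with its contents and saw no contact force until it seated at tool height 0.090 m, where I expected it fully home. Afterwards the top picture matched the tray's outline and handle at the home position to about 1–2 mm.
- **Latches:** I pushed both up until they stopped at mirror-image positions, with about 6–8 N on the finger. The final top picture shows both plates upright within 1–2 mm of the closed outline. The hooks' 2 mm gap above the ledges is too small to see in the pictures, and the rear latch is hidden in the scene view.
- **Tin, bottles and tray contents:** The tin and bottles read within a few mm of where they started, which is within the networks' accuracy. The tweezers and both felts are still in the tray.
- **Disagreements:** The top camera reads about 1.3 mm low in x against the arm, and I allowed for that when placing the tray. In the scene view taken after seating, the handle outline I drew sat somewhat above the dark bar, while the rim outline matched. I put that down to the dark background and did not resolve it.

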